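# Close the dust trap: clear the screen, line up the turn-button, hold the cover down

### The job

The rubber gasket of the dust trap's hinged cover has just been cemented on, and the cover has to be pressed shut until it takes. Pick up the wooden scraper block and with it wipe the four loose chips off the trap's screen into the catch tray on its front, then put the scraper down on the bench; turn the wing of the quarter-turn button until it lines up with the slot in the open cover, and swing the cover down over it. Finish holding the cover firmly pressed all the way home against the frame near its free edge - do not let go and do not lock the button - keeping your fingers off the chips and leaving everything else on the bench where it is.

Things in the scene. Friction and masses are not known exactly. Their poses are not given: they have to be found in the camera images.
- trap: Dust trap, fixed: grey steel case 200 x 200 mm, flat deck 80 mm above the bench. Origin: centre of its underside; +x to its duct (away from the robot at yaw 0; duct and bench flange reach x 236 mm, 76 mm high), -x to its catch tray, +y to the cover's hinge. What is pushed over the deck's -x edge drops into the tray.
- screen (a point): Centre of the chip screen, a slotted steel plate flush with the deck, 150 mm along the trap's x, 100 mm along y; at trap x 0, y 17.5, z 80 mm; axes as the trap.
- tray (a point): Centre of the catch tray's floor, trap x -144, y 0, z 7 mm. The open tray hangs on the trap's -x side: outside x -188 to -100, y -100 to +100 mm, walls 3 mm, rim 44 mm above the bench.
- hinge (a point): Middle of the cover's hinge pin, trap x 0, y 85, z 86 mm; the pin runs along the trap's x. The hinge is stiff (0.33 N m): the cover stays where it is put.
- cover (a joint): Cover angle (rad): 0 = fully home, metal stops on the frame; 1.571 = upright; more = leaning away over the hinge side. Starts 1.6 to 1.95. Closing swings its free edge over and down to the trap's -y side. From 0.08 down the foam gasket resists like a spring: about 7 N near the free edge squeezes it to 0.03 (tight), 11 N to 0, a hard stop; let go, it springs up to about 0.07.
- slot (a point): Centre of the cover's slot, on its outer face (top when shut), 153 mm from the hinge axis, moving with the cover; x along hinge and slot, -y to the free edge, z out of the outer face. Slot 54 mm (x) by 26 mm (y). It passes over the wing only when the wing lies along it, else the cover stops about 40 mm short.
- cover_edge (a point): Middle of the cover's free edge, on the outer face, 180 mm from the hinge axis; axes as slot. The cover is a grey steel pan 190 mm (along the hinge) x 180 mm x 12 mm thick, 0.3 kg; shut, its outer face is 9 mm above the hinge axis.
- turnbutton (a joint): Angle of the quarter-turn button (rad): 0 = wing across the slot (along the trap's y, locked); grows counter-clockwise seen from above; 1.571 = wing along the trap's x, in line with the slot; stop at 1.68. Starts 0.1 to 0.6; friction (0.06 N m) keeps it where it is left. Lined up within 0.17 is enough.
- wing (a point): Centre of the button's steel wing, on the turning axis at trap x 0, y -65, z 109 mm. The wing is a bar 44 mm long, 10 mm thick, 22 mm high (deck + 18 to deck + 40 mm) on a 9 mm neck; it is long along this point's y, thin along its x.
- scraper: The scraper block, standing on the bench on its rubber foot: a wooden bar 100 mm long (its y), 24 mm thick (its x), 60 mm high, whose lowest 14 mm is the rubber foot, 28 mm thick; 0.16 kg; origin at the centre of its underside.
- chip1: A loose light-brown crepe chip, about 26 x 15 x 10 mm, 12 g, lying on the screen; origin at the centre of its underside.
- chip2: A loose light-brown leather chip, about 22 x 17 x 12 mm, 12 g, lying on the screen; origin at the centre of its underside.
- chip3: A loose light-brown crepe chip, about 24 x 16 x 10 mm, 12 g, lying on the screen; origin at the centre of its underside.
- chip4: A loose light-brown leather chip, about 20 x 18 x 12 mm, 12 g, lying on the screen; origin at the centre of its underside.
- shoe: Bystander: a black court shoe 250 mm long, up to 100 mm high.
- cement_tin: Bystander: a tin 103 mm across, 119 mm high.
- tack_tin: Bystander: an open tin of tacks 76 mm across, 45 mm high.
- glue_bottle: Bystander: a white nozzle bottle 48 mm across, 126 mm high.
- wax_block: Bystander: a whitish wax block 75 x 55 x 50 mm.
- hammer: Bystander: a hammer 260 mm long, lying flat, 26 mm high.
- polish_tin: Bystander: a flat round tin 74 mm across, 28 mm high.
There are look-alikes about, which are no part of the job. Leave any blue or turquoise look-alike of the scraper alone.

How it is judged:
By the outcome, as a careful person would: the job done as asked, in the order asked, and still so for the second after the job is handed in, while the arm keeps its last pose, push and grip.
It also fails if it takes over 67 s, if anything falls off the work surface, if the arm or the gripper's body presses on something with over 40 N, if the wrist force passes 120 N, or if a joint passes its speed limit or range.

### The arm

A 7-joint arm with a two-finger parallel gripper is mounted at the origin on the work surface. World frame = base frame: x ahead of the robot, y to its left, z up, the work surface at z = 0. Lengths are in m, angles in rad, forces in N, time in s.
With the tool pointing down it reaches from about 0.4 to 0.85 m from the base axis. Payload 4.5 kg.
Tool frame: the origin (TCP) lies at the centre of the arm's flange, where the gripper is bolted on; the fingertips stand 166 mm ahead of it and the grasp point (between the pads) lies 147 mm ahead of it (r.grip_depth is the distance from the TCP to the grasp point, in m); z points along the fingers, y is the line along which they close (so a half turn about z gives the same grasp; the last joint's range is limited). The gripper opens to 88 mm and grips with 3 to 60 N. Pads are 18 mm wide; open, the fingers measure 123 mm over their backs; the gripper's body (75 mm by 187 mm) begins 45 mm behind the grasp point.
Start: joints at [1.225, 0.689, -0.195, 1.565, 0.157, 0.902, -0.215], TCP at [0.232, -0.58, 0.405] pointing down, gripper open.
Joint ranges: [-3.01, 3.01], [-0.46, 2.08], [-1.47, 1.51], [0.13, 2.56], [-1, 4.14], [0.04, 2.09], [-2.66, 2.66]. Speed limits (rad/s): [2.57, 2.57, 3.14, 3.14, 3.14, 3.14, 3.14].

### API

Orientations are given as a unit quaternion [x, y, z, w].
In Python, from plant import status, cams, r, finder gives the robot as it stands.
- The arm moves only by the tool play_rows, never from a script. Its argument "rows" is a list of rows, each a list of 7 numbers: the opening in per cent of the stroke, from 0 (shut) to 100 (fully open), then the shift along the tool's x, y, z in m, then the turn, a rotation vector about the tool's x, y, z in degrees. A call has 1 to 8 rows; each row shifts and turns the commanded pose from where the row before left it, along the tool's axes as they then stand; what a row does not reach is not made up. A row lasts 1/8 s, in which the tool goes at most 62.5 mm and 10.7 degrees, less where a joint would pass 70% of its speed; a pose out of reach is approached as far as the arm can. A call with a gripper value outside its range is refused whole. The fingers move at their own pace and stop on an object; "grip_force" is the grip in N (left out, the last holds). Time passes only in rows, so rows that do not move let the fingers close. It gives the time, the measured TCP pose, the force, the opening and the grip force at its end, in the units of the state.
- status.get_state(): the state, without advancing time (a new reading comes with each control period).
- cams.snapshot(name): name is "side" or "top" or "wrist"; returns the picture (480x640x3 uint8, red, green, blue); there is no depth.
- cams.camera_params(name): a dict with "vfov" (degrees; the focal length in pixels is half the picture's height over the tangent of half this angle, whatever the lens; pixels are square), "cx", "cy" (the principal point, pixels), "R" (3x3) and "t" (3): a world point X has camera coordinates R X + t; the wrist camera has in their place "tool_from_camera" (4x4, takes a point from camera to tool coordinates, whose origin is the TCP and whose axes are the flange's). Camera axes: x right, y down, z forward; pixel columns grow to the right and rows downward; lengths in m; the calibration is good to about 2 mm. A picture is of the moment at which its call begins: read the wrist's pose just before it. camera_params takes no time and is no camera call.
- r.finish_job(): hands the job in; it is judged then, once.
Trained networks look in the newest picture that a camera, given by its name, has taken for a name from the list of things; names that differ only in an ending like _2 or _b are one class to them, and where a whole thing is asked for, a point or a joint stands for the part that bears it (a point fixed in the world has none). Each returns a list of dicts, best first, with "score" (0 to 1); they miss things now and then, are a little off and sometimes report something else, mostly with a low value. They report only what shows in the picture. A call takes as long as a camera call. They do not tell look-alikes from the thing itself.
- finder.spot_in(camera, label): "at" ([x, y, z] in m, in the coordinates of the camera as it stood for that picture, good to about 4 mm: the middle of the surface that is visible of it).
- finder.regions_of(camera, label): "mask" (480x640 bool, what is visible of it).
The state is a dict: "clock": time; "q": joint angles; "qd": joint speeds; "joint_torque": joint torques, N m; "tool_pos": TCP position; "eef_rot": TCP orientation; "contact_force": force on the tool from outside, world axes, zero at the start; "moment": the same for the moment, N m; "opening": opening from 0.0 (shut) to 1.0 (fully open); "finger_force": force on a finger pad.
Only numpy, scipy, OpenCV 4.12 (cv2) and the standard library are available. Lean on these libraries where they do the work, as an engineer would, in place of code of your own. Each camera call takes 0.05 s, during which the arm holds its last target. There are 200 camera calls.

## Working session

There is one attempt and no reset: what is moved stays moved. The work goes in short steps, Python scripts to look and compute and a tool call to move; the robot and the scene stay as the last step left them, time stands still between calls to the robot, and variables do not carry over. Pictures are saved under pics/ and viewed, at most 10 in all, crops included, and the job is handed in when it is done.

Besides the shell and the picture viewer there is one more tool, called after "Emit:" by a JSON object that holds its "api" and its "payload", one argument or row to a line. play_rows: Moves the arm, as the interface text tells. Its arguments: {"type":"object","properties":{"rows":{"type":"array","items":{"type":"array","items":{"type":"number"}}},"grip_force":{"type":"number"}},"required":["rows"]}

```bash
ls; mkdir -p pics; cat > h.py <<'E'
import numpy as np, cv2
from scipy.spatial.transform import Rotation as Ro
from plant import status, cams, r, finder
np.set_printoptions(precision=4,suppress=True)
def toW(cam,p,st=None):
    c=cams.camera_params(cam)
    if cam=='wrist':
        st=st or status.get_state()
        T=np.array(c['tool_from_camera']); q=T[:3,:3]@p+T[:3,3]
        return Ro.from_quat(st['eef_rot']).apply(q)+np.array(st['tool_pos'])
    return np.array(c['R']).T@(np.array(p)-np.array(c['t']))
def find(cam,labels):
    for l in labels:
        for d in finder.spot_in(cam,l)[:3]:
            if d['score']>.2: print(cam,l,round(d['score'],2),toW(cam,np.array(d['at'])))
def snap(cam,name):
    im=cams.snapshot(cam); cv2.imwrite(f'pics/{name}.png',im[:,:,::-1]); return im
E
python3 - <<'E'
from h import *
s=status.get_state(); print(s['tool_pos'],s['eef_rot'],s['contact_force'],s['opening'])
a=snap('top','top0'); find('top',['trap','scraper','wing','slot','cover_edge','cover','chip1','chip2','shoe','cement_tin','hammer'])
b=snap('side','side0'); find('side',['trap','scraper','wing','slot','cover','chip1','chip2','shoe'])
for n in('top','side'):
  c=cams.camera_params(n); print(n,c['vfov'],-np.array(c['R']).T@np.array(c['t']))
E
```

```text
pics
[ 0.2316 -0.5802  0.4039] [ 0.982   0.1888 -0.0002 -0.0009] [0.2211 1.0674 0.3039] 1.001509509814227
top trap 0.88 [0.562  0.107  0.0802]
top scraper 0.95 [ 0.4128 -0.2274  0.0602]
top scraper 0.7 [ 0.5306 -0.2751  0.0607]
top scraper 0.58 [0.5611 0.1045 0.0784]
top slot 0.87 [0.5601 0.1838 0.2062]
top slot 0.61 [0.5585 0.4015 0.0745]
top cover_edge 0.66 [0.5598 0.1862 0.2071]
top cover_edge 0.22 [0.5585 0.1055 0.079 ]
top cover 0.67 [0.5592 0.1892 0.2089]
top cover 0.39 [0.6464 0.0932 0.0929]
top cover 0.33 [0.4252 0.3186 0.1204]
top chip1 0.61 [0.6088 0.1143 0.0908]
top chip1 0.54 [0.5771 0.0711 0.0886]
top chip2 0.61 [0.6088 0.1143 0.0908]
top chip2 0.54 [0.5771 0.0711 0.0886]
top shoe 0.56 [ 0.7758 -0.2341  0.0347]
top cement_tin 0.79 [0.4248 0.3176 0.1175]
top hammer 0.63 [0.4256 0.3176 0.1189]
top hammer 0.6 [0.7646 0.3043 0.0269]
side trap 0.95 [0.5298 0.1328 0.0834]
side scraper 0.94 [ 0.4097 -0.2185  0.0422]
side scraper 0.92 [ 0.553  -0.4372  0.0368]
side scraper 0.66 [ 0.5201 -0.2657  0.047 ]
side wing 0.58 [0.597  0.0231 0.1201]
side slot 0.83 [0.5517 0.2002 0.199 ]
side cover 0.81 [0.5507 0.202  0.1927]
side chip1 0.62 [0.6485 0.0933 0.1012]
side chip1 0.5 [0.5313 0.1336 0.0789]
side chip1 0.43 [0.5786 0.069  0.0893]
side chip2 0.62 [0.6485 0.0933 0.1012]
side chip2 0.5 [0.5313 0.1336 0.0789]
side chip2 0.43 [0.5786 0.069  0.0893]
side shoe 0.84 [ 0.7688 -0.228   0.0404]
side shoe 0.49 [0.531  0.1319 0.0775]
top 57.40010996140746 [ 0.519  -0.0054  0.9808]
side 47.509704371392836 [0.124  0.7256 1.0401]
```

View pics/top0.png

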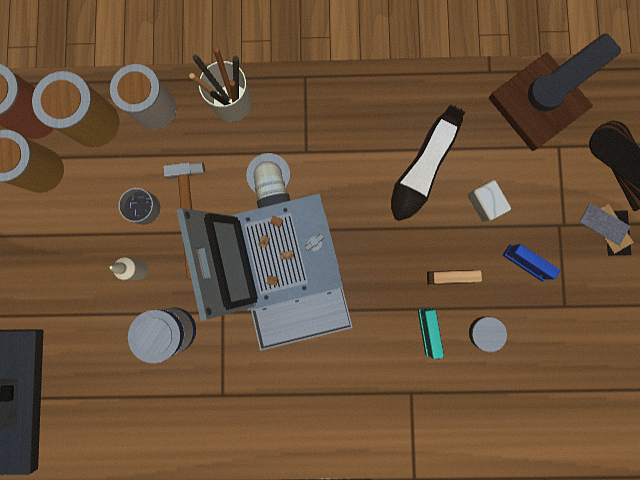

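View pics/side0.png

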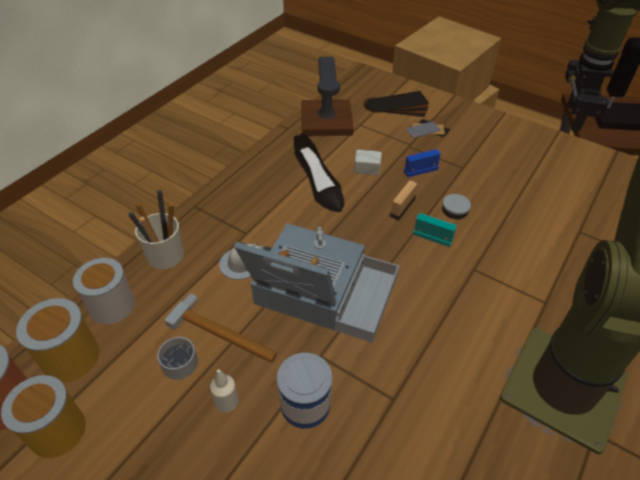

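The top view shows the wooden scraper at about (455,277), with the blue one at (531,261) and the turquoise one at (430,333). The trap deck's right corners are at about (319,195) and (343,288), the wing is at (315,242), and the tray corners are at (352,327) and (261,349). The side view shows the cover open and leaning back.

```bash
cat >> h.py <<'E'
def unproj(cam,uv,z,st=None):
    c=cams.camera_params(cam); f=240/np.tan(np.radians(c['vfov']/2))
    d=np.array([(uv[0]-c['cx'])/f,(uv[1]-c['cy'])/f,1.])
    o=toW(cam,np.zeros(3),st); v=toW(cam,d,st)-o
    return o+v*(z-o[2])/v[2]
E
python3 - <<'E'
from h import *
im=cams.snapshot('top')
print('deck',[unproj('top',p,.08)[:2] for p in((319,195),(343,288))])
print('tray',[unproj('top',p,.044)[:2] for p in((352,327),(261,349))])
print('wing',unproj('top',(315,242),.12))
for d in finder.regions_of('top','scraper')[:4]:
    m=d['mask']; ys,xs=np.nonzero(m); print(d['score'],xs.mean(),ys.mean(),len(xs),im[m].mean(0),cv2.minAreaRect(np.c_[xs,ys].astype(np.float32)))
c=cv2.resize(im[180:360,170:360],None,fx=4,fy=4,interpolation=cv2.INTER_CUBIC)[:600]
c2=cv2.resize(im[150:270,0:1],None,fx=4,fy=4)
cv2.imwrite('pics/crop.png',cv2.resize(im[180:355,170:360],None,fx=3.4,fy=3.4,interpolation=cv2.INTER_CUBIC)[:,:,::-1])
E
```

```text
deck [array([0.7026, 0.0017]), array([ 0.509 , -0.0443])]
tray [array([ 0.4266, -0.0631]), array([0.3835, 0.1292])]
wing [0.6005 0.0107 0.12  ]
0.92 530.7389162561576 261.9862068965517 1015 [ 36.9675  57.7704 119.3734] ((530.8414306640625, 262.2424621582031), (57.235843658447266, 19.636594772338867), 33.17851257324219)
0.87 430.2281498297389 332.794551645857 881 [ 48.4938 130.4824 118.0806] ((430.2339782714844, 333.0313720703125), (51.167877197265625, 18.135446548461914), 80.27242279052734)
0.58 454.25266362252665 276.26788432267887 657 [164.0381 129.6043  92.8356] ((454.0055236816406, 276.1816711425781), (13.024324417114258, 54.156959533691406), 88.26429748535156)
```

View pics/crop.png

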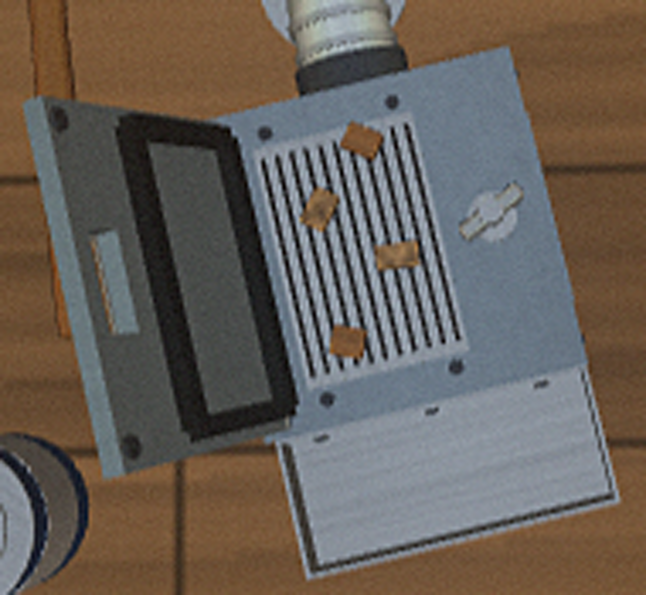

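The crop shows the wing at (491,210). The four chips are at (362,140), (320,209), (397,254) and (347,341), and the screen and tray corners are clear.

```bash
python3 - <<'E'
from h import *
from scipy.optimize import least_squares
C=lambda u,v:(170+u/3.4,180+v/3.4)
P=[((100,-100),.08,C(510,47)),((-100,-100),.08,C(583,367)),((-188,-100),.044,C(620,500)),((-188,100),.044,C(310,577)),((0,-65),.12,C(491,210)),
((75,67.5),.08,C(255,150)),((75,-32.5),.08,C(412,113)),((-75,-32.5),.08,C(467,352)),((-75,67.5),.08,C(310,387))]
L=np.array([p[0] for p in P])/1e3; W=np.array([unproj('top',p[2],p[1])[:2] for p in P])
R2=lambda a:np.array([[np.cos(a),-np.sin(a)],[np.sin(a),np.cos(a)]])
s=least_squares(lambda x:(L@R2(x[2]).T+x[:2]-W).ravel(),[.57,.07,.22]); print(s.x); print((s.fun*1e3).reshape(-1,2))
np.save('trap.npy',s.x)
inv=lambda w:R2(s.x[2]).T@(w-s.x[:2])
for c in((362,140),(320,209),(397,254),(347,341)): print('chip',inv(unproj('top',C(*c),.09)[:2])*1e3)
for c in((518,188),(463,232)): print('wingend',inv(unproj('top',C(*c),.12)[:2])*1e3)
for c in((28,100),(108,475)):
  for z in(.25,.265): print('edge',z,inv(unproj('top',C(*c),z)[:2])*1e3)
# scraper top face, wood mask
im=cams.snapshot('top'); 
for d in finder.regions_of('top','scraper'):
  m=d['mask']
  if im[m].mean(0)[0]>120:
    g=m&(im.astype(int).sum(2)>330); ys,xs=np.nonzero(g); rr=cv2.minAreaRect(np.c_[xs,ys].astype(np.float32)); print(rr,[unproj('top',p,.06)[:2] for p in cv2.boxPoints(rr)])
E
```

```text
[0.5862 0.0752 0.2225]
[[ 0.7494  0.1557]
 [ 1.5567 -3.2557]
 [-1.5936 -0.0298]
 [-1.3484  2.43  ]
 [-0.485  -0.1144]
 [ 0.351   1.1723]
 [ 1.2944 -0.0945]
 [ 1.0074 -1.4966]
 [-1.532   1.2328]]
chip [63.1775  0.6868]
chip [28.4082 34.7972]
chip [-8.969  -4.0506]
chip [-52.5118  36.9016]
wingend [  9.2559 -83.2539]
wingend [ -8.1034 -46.2123]
edge 0.25 [ 96.1411 146.5725]
edge 0.265 [ 92.4571 142.2551]
edge 0.25 [-93.8854 146.7944]
edge 0.265 [-93.6691 142.4723]
((457.4239501953125, 276.2957458496094), (10.890080451965332, 47.14439392089844), 88.02507019042969) [array([ 0.5398, -0.235 ]), array([ 0.5417, -0.3329]), array([ 0.5191, -0.3326]), array([ 0.5172, -0.2349])]
```

Emit:
{"api": "play_rows", "payload": {
  "rows": [
    [100,0,0,0,0,0,-10],
    [100,0,0,0,0,0,-10],
    [100,0,0,0,0,0,-10],
    [100,0,0,0,0,0,-10],
    [100,0,0,0,0,0,-10],
    [100,0,0,0,0,0,-10],
    [100,0,0,0,0,0,-9.3]
  ]
}}

```text
clock: 2.12
tool_pos: [0.2316, -0.5805, 0.4047]
eef_rot: [0.699, 0.715, -0.0, 0.0]
contact_force: [-0.2, 0.5, 0.2]
opening: 1.0
finger_force: 0.0
```

Emit:
{"api": "play_rows", "payload": {
  "rows": [
    [100,0.036,0.038,0.008,0,0,0],
    [100,0.036,0.038,0.008,0,0,0],
    [100,0.036,0.038,0.008,0,0,0],
    [100,0.036,0.038,0.008,0,0,0],
    [100,0.036,0.038,0.008,0,0,0],
    [100,0.036,0.038,0.008,0,0,0],
    [100,0.036,0.038,0.008,0,0,0],
    [100,0.036,0.038,0.008,0,0,0]
  ]
}}

```text
clock: 3.12
tool_pos: [0.5315, -0.2858, 0.3406]
eef_rot: [0.701, 0.713, -0.0, 0.0]
contact_force: [0.1, 0.2, 0.8]
opening: 1.001
finger_force: 0.0
```

```bash
cat >> h.py <<'E'
def psi(st): 
    x=Ro.from_quat(st['eef_rot']).apply([1,0,0]); return np.degrees(np.arctan2(x[1],x[0]))
def info():
    s=status.get_state(); print('t',round(s['clock'],2),np.array(s['tool_pos']),'psi',round(psi(s),2),'tz',Ro.from_quat(s['eef_rot']).apply([0,0,1]),'F',np.array(s['contact_force']),'op',round(s['opening'],3),'q',np.array(s['q'])); return s
E
python3 - <<'E'
from h import *
s=info(); im=snap('wrist','w1'); find('wrist',['scraper'])
for d in finder.regions_of('wrist','scraper'):
  m=d['mask']; print(d['score'],im[m].mean(0))
  if im[m].mean(0)[0]>100:
    g=m&(im.astype(int).sum(2)>300); ys,xs=np.nonzero(g); rr=cv2.minAreaRect(np.c_[xs,ys].astype(np.float32)); print(rr,[unproj('wrist',p,.06,s)[:2] for p in cv2.boxPoints(rr)])
E
```

```text
t 3.12 [ 0.5315 -0.2858  0.3406] psi 91.04 tz [ 0.0003 -0.0006 -1.    ] F [0.1207 0.1596 0.8316] op 1.001 q [ 0.6681  0.7682 -0.4476  1.6875  0.4393  0.787   0.0335]
wrist scraper 0.79 [ 0.5323 -0.2711  0.062 ]
wrist scraper 0.69 [ 0.5637 -0.4253  0.0511]
wrist scraper 0.68 [ 0.4241 -0.2284  0.0577]
0.85 [ 43.3518  91.8426 173.6989]
0.7 [ 35.4641 225.6552 211.5502]
0.59 [244.7428 222.4581 161.9785]
((314.0, 228.0), (126.0, 32.0), 90.0) [array([ 0.5162, -0.2324]), array([ 0.54  , -0.2319]), array([ 0.5428, -0.3329]), array([ 0.5166, -0.3334])]
```

View pics/w1.png

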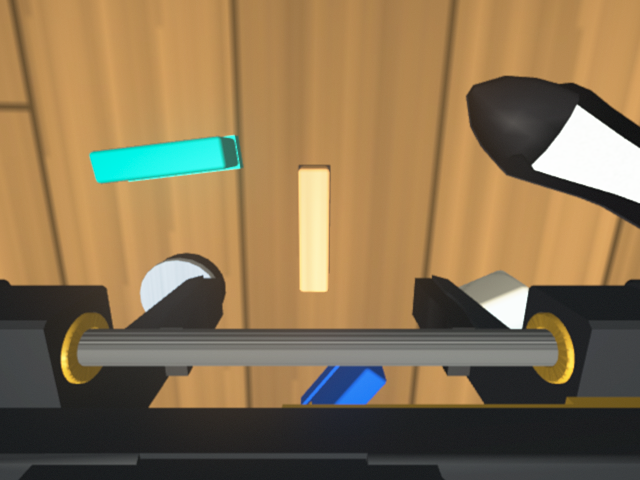

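The wrist view shows the wooden scraper at (314,228), aligned with the jaws and lying between the fingers.

Emit:
{"api": "play_rows", "payload": {
  "rows": [
    [70,0.003,-0.0025,0.03,0,0,0],
    [70,0,0,0.04,0,0,0],
    [70,0,0,0.04,0,0,0],
    [70,0,0,0.026,0,0,0],
    [70,0,0,0.01,0,0,0],
    [70,0,0,0,0,0,0]
  ]
}}

```text
clock: 4.03
tool_pos: [0.5274, -0.2846, 0.1947]
eef_rot: [0.701, 0.713, -0.0, -0.0]
contact_force: [0.2, 0.1, -0.3]
opening: 0.701
finger_force: 0.0
```

Emit:
{"api": "play_rows", "payload": {
  "rows": [
    [0,0,0,0,0,0,0],
    [0,0,0,0,0,0,0],
    [0,0,0,0,0,0,0],
    [0,0,0,0,0,0,0],
    [0,0,0,0,0,0,0],
    [0,0,0,0,0,0,0]
  ],
  "grip_force": 35
}}

```text
clock: 4.78
tool_pos: [0.528, -0.2839, 0.195]
eef_rot: [0.7, 0.714, 0.0, 0.0]
contact_force: [0.6, 0.0, 2.9]
opening: 0.266
finger_force: 34.9
```

Emit:
{"api": "play_rows", "payload": {
  "rows": [
    [0,0,0,-0.04,0,0,0],
    [0,0,0,-0.05,0,0,0],
    [0,0,0,-0.05,0,0,0],
    [0,0,0,0,0,0,0]
  ]
}}

```text
clock: 5.28
tool_pos: [0.5289, -0.2842, 0.3381]
eef_rot: [0.701, 0.713, 0.001, 0.003]
contact_force: [0.5, 0.0, -2.4]
opening: 0.268
finger_force: 34.9
```

Emit:
{"api": "play_rows", "payload": {
  "rows": [
    [0,0.049,0.0195,0,0,0,0],
    [0,0.049,0.0195,0,0,0,0],
    [0,0.049,0.0195,0,0,0,0],
    [0,0.049,0.0195,0,0,0,0],
    [0,0.049,0.0195,0,0,0,0],
    [0,0.049,0.0195,0,0,0,0],
    [0,0.049,0.0195,0,0,0,0],
    [0,0.049,0.0195,0,0,0,0]
  ]
}}

```text
clock: 6.28
tool_pos: [0.6762, 0.1121, 0.3322]
eef_rot: [0.7, 0.714, -0.002, -0.001]
contact_force: [0.5, 0.0, -2.4]
opening: 0.268
finger_force: 34.9
```

Emit:
{"api": "play_rows", "payload": {
  "rows": [
    [0,0,0,0,0,0,-6],
    [0,0,0,0,0,0,-5.7],
    [0,0,0,0,0,0,0]
  ]
}}

```text
clock: 6.65
tool_pos: [0.6759, 0.1105, 0.3324]
eef_rot: [0.624, 0.781, -0.002, -0.001]
contact_force: [-0.9, 0.4, -2.4]
opening: 0.269
finger_force: 34.9
```

```bash
cat >> h.py <<'E'
X=np.load('trap.npy') if __import__('os').path.exists('trap.npy') else None
def tw(p): 
    c,s=np.cos(X[2]),np.sin(X[2]); p=np.array(p)/1e3; return np.array([X[0]+c*p[0]-s*p[1],X[1]+s*p[0]+c*p[1],p[2]])
def wt(w):
    c,s=np.cos(X[2]),np.sin(X[2]); d=np.array(w)[:2]-X[:2]; return np.array([c*d[0]+s*d[1],-s*d[0]+c*d[1],w[2]])*1e3
E
python3 - <<'E'
from h import *
s=info(); print('trap',wt(s['tool_pos']))
snap('wrist','w2'); 
for l in('chip1','chip2','screen','wing'):
  for d in finder.spot_in('wrist',l)[:5]:
    w=toW('wrist',np.array(d['at']),s); print(l,round(d['score'],2),wt(w))
E
```

```text
t 6.65 [0.6759 0.1105 0.3324] psi 102.72 tz [-0.0037 -0.0013 -1.    ] F [-0.8624  0.3938 -2.359 ] op 0.269 q [-0.0102  0.8805 -0.4464  1.4207  0.4248  0.9405 -0.346 ]
trap [ 95.2837  14.6946 332.372 ]
chip1 0.81 [-48.693   39.3661  91.5235]
chip1 0.72 [-4.628  -0.2067 91.65  ]
chip1 0.66 [64.7841  6.0123 93.2492]
chip1 0.6 [27.6761 36.6053 83.7769]
chip2 0.81 [-48.6922  39.3662  91.5236]
chip2 0.72 [-4.6273 -0.2066 91.6502]
chip2 0.66 [64.7848  6.0123 93.2494]
chip2 0.6 [27.6768 36.6053 83.777 ]
screen 0.57 [ 20.6927  79.1286 104.236 ]
screen 0.3 [229.8629 173.2072  19.7419]
wing 0.58 [-51.4849  38.81    93.3364]
```

View pics/w2.png

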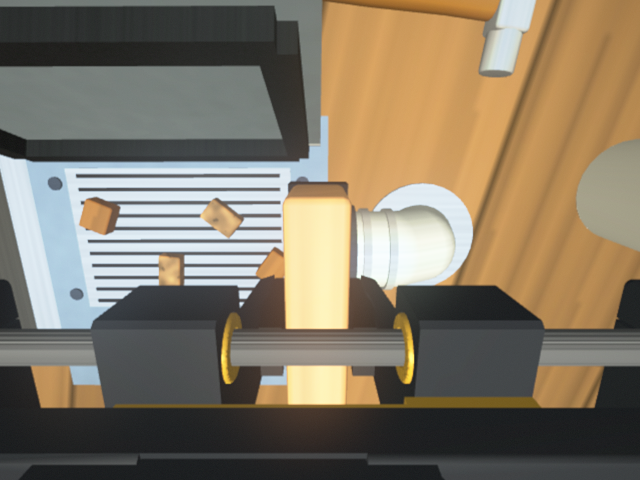

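The wrist view shows the scraper held upright over the duct side of the deck. All four chips lie to its left, at (99,216), (221,217), (171,268) and (270,265).

Emit:
{"api": "play_rows", "payload": {
  "rows": [
    [0,0,0.003,0.02,0,0,0],
    [0,0,0,0.02,0,0,0],
    [0,0,0,0.012,0,0,0],
    [0,0,0,0,0,0,0]
  ]
}}

```text
clock: 7.4
tool_pos: [0.6788, 0.1114, 0.2808]
eef_rot: [0.624, 0.781, -0.001, -0.001]
contact_force: [-0.0, 0.2, -1.7]
opening: 0.271
finger_force: 34.9
```

Emit:
{"api": "play_rows", "payload": {
  "rows": [
    [0,0,0,0.003,0,0,0],
    [0,0,0,0.002,0,0,0],
    [0,0,0,0,0,0,0]
  ]
}}

```text
clock: 7.78
tool_pos: [0.6795, 0.1116, 0.278]
eef_rot: [0.624, 0.781, 0.0, 0.0]
contact_force: [-0.3, -0.2, -2.3]
opening: 0.271
finger_force: 34.9
```

Emit:
{"api": "play_rows", "payload": {
  "rows": [
    [0,0,0,0.002,0,0,0],
    [0,0,0,0.0,0,0,0],
    [0,0,0,0,0,0,0]
  ]
}}

```text
clock: 8.15
tool_pos: [0.6794, 0.1116, 0.2757]
eef_rot: [0.624, 0.781, 0.0, 0.0]
contact_force: [-0.8, -0.1, -2.0]
opening: 0.268
finger_force: 34.9
```

Emit:
{"api": "play_rows", "payload": {
  "rows": [
    [0,0,0,0.002,0,0,0],
    [0,0,0,0.0,0,0,0],
    [0,0,0,0,0,0,0]
  ]
}}

```text
clock: 8.52
tool_pos: [0.6796, 0.1116, 0.2751]
eef_rot: [0.624, 0.781, 0.0, 0.0]
contact_force: [-2.5, -1.2, 5.2]
opening: 0.265
finger_force: 34.9
```

Emit:
{"api": "play_rows", "payload": {
  "rows": [
    [0,0,-0.007,0,0,0,0],
    [0,0,-0.014,0,0,0,0],
    [0,0,-0.014,0,0,0,0],
    [0,0,-0.014,0,0,0,0],
    [0,0,-0.014,0,0,0,0],
    [0,0,-0.014,0,0,0,0],
    [0,0,-0.014,0,0,0,0],
    [0,0,-0.007,0,0,0,0]
  ]
}}

```text
clock: 9.52
tool_pos: [0.5847, 0.0903, 0.2751]
eef_rot: [0.624, 0.781, 0.002, 0.001]
contact_force: [4.0, 0.7, 5.5]
opening: 0.27
finger_force: 34.9
```

Emit:
{"api": "play_rows", "payload": {
  "rows": [
    [0,0,-0.01,0,0,0,0],
    [0,0,-0.014,0,0,0,0],
    [0,0,-0.014,0,0,0,0],
    [0,0,-0.014,0,0,0,0],
    [0,0,-0.014,0,0,0,0],
    [0,0,-0.014,0,0,0,0],
    [0,0,-0.014,0,0,0,0],
    [0,0,-0.014,0,0,0,0]
  ]
}}

```text
clock: 10.52
tool_pos: [0.48, 0.0667, 0.2747]
eef_rot: [0.624, 0.781, 0.003, 0.002]
contact_force: [3.0, 0.3, 4.7]
opening: 0.268
finger_force: 35.0
```

Emit:
{"api": "play_rows", "payload": {
  "rows": [
    [0,0,-0.003,0,0,0,0],
    [0,0,0,0,0,0,0],
    [0,0,0,-0.03,0,0,0],
    [0,0,0,-0.05,0,0,0],
    [0,0,0,-0.04,0,0,0],
    [0,0,0,0,0,0,0]
  ]
}}

```text
clock: 11.28
tool_pos: [0.4756, 0.0653, 0.3954]
eef_rot: [0.624, 0.781, 0.001, 0.001]
contact_force: [1.0, -0.3, -2.2]
opening: 0.27
finger_force: 34.9
```

```bash
python3 - <<'E'
from h import *
s=info(); print('trap',wt(s['tool_pos']))
a=snap('top','t3'); b=snap('side','s3')
for cam in('top','side'):
  for d in finder.spot_in(cam,'chip1')[:7]: print(cam,round(d['score'],2),wt(toW(cam,np.array(d['at']))))
cv2.imwrite('pics/ts3.png',np.hstack([cv2.resize(a[180:360,170:370],(400,360)),cv2.resize(b[210:350,220:420],(400,360))])[:,:,::-1])
E
```

```text
t 11.28 [0.4756 0.0653 0.3954] psi 102.72 tz [ 0.0032  0.0004 -1.    ] F [ 0.9571 -0.2826 -2.215 ] op 0.27 q [ 0.0911  0.5505 -0.5004  1.9934  0.4053  0.6921 -0.4413]
trap [-110.0518   14.8216  395.4141]
top 0.44 [ 17.237  115.772  205.4053]
side 0.57 [-133.505    -5.6692   14.7831]
side 0.57 [-115.2864   -6.8717   24.2121]
side 0.52 [-124.4708   24.7247   23.0445]
```

View pics/ts3.png

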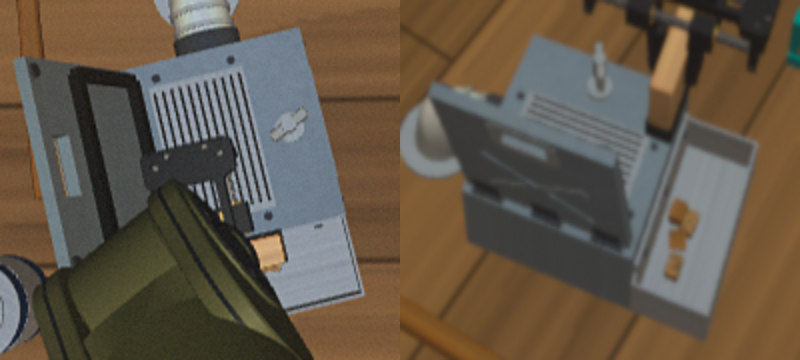

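The combined crop shows a clear screen, with all four chips in the tray (side view, around (680,240)).

Emit:
{"api": "play_rows", "payload": {
  "rows": [
    [0,-0.05,-0.002,0,0,0,0],
    [0,-0.05,-0.002,0,0,0,0],
    [0,-0.05,-0.002,0,0,0,0],
    [0,-0.05,-0.002,0,0,0,0],
    [0,-0.05,-0.002,0,0,0,0],
    [0,-0.05,-0.002,0,0,0,0],
    [0,0,0,0.04,0,0,0],
    [0,0,0,0.05,0,0,0]
  ]
}}

```text
clock: 12.48
tool_pos: [0.5298, -0.2307, 0.3015]
eef_rot: [0.625, 0.781, -0.0, -0.0]
contact_force: [0.9, -0.7, -2.4]
opening: 0.266
finger_force: 34.9
```

Emit:
{"api": "play_rows", "payload": {
  "rows": [
    [0,0,0,0.05,0,0,0],
    [0,0,0,0.03,0,0,0],
    [0,0,0,0.015,0,0,0],
    [0,0,0,0.008,0,0,0],
    [0,0,0,0.002,0,0,0],
    [0,0,0,0.001,0,0,0],
    [0,0,0,0,0,0,0]
  ]
}}

```text
clock: 13.35
tool_pos: [0.5304, -0.23, 0.1985]
eef_rot: [0.624, 0.781, 0.0, 0.001]
contact_force: [-0.4, 0.3, -1.7]
opening: 0.267
finger_force: 34.9
```

Emit:
{"api": "play_rows", "payload": {
  "rows": [
    [0,0,0,0.0025,0,0,0],
    [0,0,0,0.0015,0,0,0],
    [0,0,0,0,0,0,0]
  ]
}}

```text
clock: 13.72
tool_pos: [0.5303, -0.2299, 0.1949]
eef_rot: [0.624, 0.781, -0.0, 0.001]
contact_force: [-1.6, -0.1, 9.3]
opening: 0.268
finger_force: 34.9
```

Emit:
{"api": "play_rows", "payload": {
  "rows": [
    [60,0,0,-0.001,0,0,0],
    [60,0,0,0,0,0,0],
    [60,0,0,0,0,0,0],
    [60,0,0,0,0,0,0],
    [60,0,0,-0.02,0,0,0],
    [60,0,0,-0.05,0,0,0],
    [60,0,0,-0.05,0,0,0],
    [60,0,0,-0.04,0,0,0]
  ]
}}

```text
clock: 14.72
tool_pos: [0.5302, -0.2298, 0.3566]
eef_rot: [0.624, 0.781, 0.0, 0.001]
contact_force: [0.3, 0.4, 0.7]
opening: 0.6
finger_force: 0.0
```

Emit:
{"api": "play_rows", "payload": {
  "rows": [
    [60,0.044,0.0243,0,0,0,0],
    [60,0.044,0.0243,0,0,0,0],
    [60,0.044,0.0243,0,0,0,0],
    [60,0.044,0.0243,0,0,0,0],
    [60,0.044,0.0243,0,0,0,0],
    [60,0,0,0,0,0,-10],
    [60,0,0,0,0,0,-10],
    [60,0,0,0,0,0,-5.3]
  ]
}}

```text
clock: 15.72
tool_pos: [0.5999, 0.0116, 0.3544]
eef_rot: [0.436, 0.9, -0.0, -0.0]
contact_force: [-0.7, -0.4, 0.0]
opening: 0.596
finger_force: 0.0
```

```bash
python3 - <<'E'
from h import *
s=info(); print('trap',wt(s['tool_pos']))
im=snap('wrist','w4'); 
for l in('wing','turnbutton'):
  for d in finder.spot_in('wrist',l)[:3]: print(l,round(d['score'],2),wt(toW('wrist',np.array(d['at']),s)))
  for d in finder.regions_of('wrist',l)[:2]:
    ys,xs=np.nonzero(d['mask']); print(d['score'],cv2.minAreaRect(np.c_[xs,ys].astype(np.float32)))
E
```

```text
t 15.72 [0.5999 0.0116 0.3544] psi 128.29 tz [-0.0006 -0.0002 -1.    ] F [-0.6642 -0.4243  0.0139] op 0.596 q [ 0.2345  0.7725 -0.5949  1.6817  0.5429  0.859   0.0758]
trap [ -0.6227 -65.0101 354.417 ]
wing 0.63 [ -2.0917 -60.8605 121.6247]
wing 0.45 [ 49.405   85.8732 119.9944]
0.96 ((320.5, 249.0), (66.0, 21.0), 90.0)
0.75 ((219.03610229492188, 108.29381561279297), (11.676482200622559, 24.8759822845459), 23.96249008178711)
turnbutton 0.74 [ -3.5903 -63.5228 122.8111]
turnbutton 0.35 [-119.6327   -9.2329   21.5986]
0.61 ((321.0, 249.0), (68.0, 22.0), 90.0)
```

View pics/w4.png

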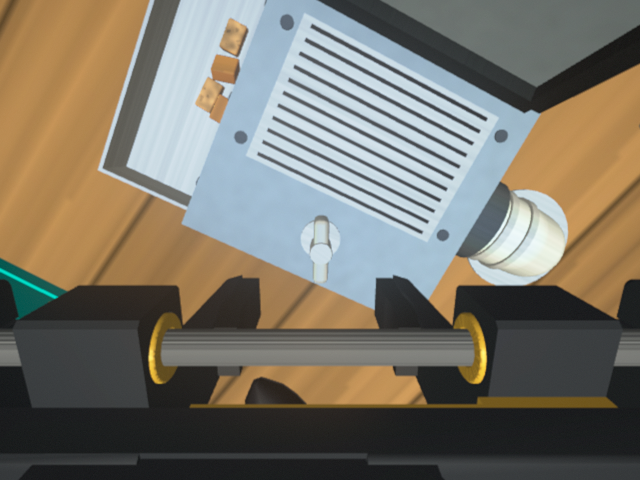

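The wrist view shows the wing vertical between the fingers at (320,249), and four chips in the tray.

Emit:
{"api": "play_rows", "payload": {
  "rows": [
    [50,0,0,0.04,0,0,0],
    [50,0,0,0.04,0,0,0],
    [50,0,0,0.016,0,0,0],
    [50,0,0,0,0,0,0],
    [0,0,0,0,0,0,0],
    [0,0,0,0,0,0,0],
    [0,0,0,0,0,0,0],
    [0,0,0,0,0,0,0]
  ],
  "grip_force": 15
}}

```text
clock: 16.98
tool_pos: [0.6011, 0.0122, 0.2595]
eef_rot: [0.438, 0.899, 0.002, 0.001]
contact_force: [2.4, 2.1, 0.9]
opening: 0.112
finger_force: 15.0
```

Emit:
{"api": "play_rows", "payload": {
  "rows": [
    [0,0,0,0,0,0,-9],
    [0,0,0,0,0,0,-9],
    [0,0,0,0,0,0,-9],
    [0,0,0,0,0,0,-9],
    [0,0,0,0,0,0,-9],
    [0,0,0,0,0,0,-9],
    [0,0,0,0,0,0,-9],
    [0,0,0,0,0,0,-2]
  ]
}}

```text
clock: 17.98
tool_pos: [0.6012, 0.0123, 0.2595]
eef_rot: [-0.114, 0.993, 0.001, 0.002]
contact_force: [4.9, 3.0, 1.5]
opening: 0.109
finger_force: 15.0
```

Emit:
{"api": "play_rows", "payload": {
  "rows": [
    [0,0,0,0,0,0,0],
    [40,0,0,0,0,0,0],
    [40,0,0,0,0,0,0],
    [40,0,0,-0.03,0,0,0],
    [40,0,0,-0.05,0,0,0],
    [40,0,0,-0.05,0,0,0],
    [40,0,0,0,0,0,0]
  ]
}}

```text
clock: 18.85
tool_pos: [0.6005, 0.0121, 0.3923]
eef_rot: [-0.113, 0.994, -0.0, 0.003]
contact_force: [0.4, 0.3, -0.6]
opening: 0.398
finger_force: 0.0
```

```bash
python3 - <<'E'
from h import *
s=info(); print('trap',wt(s['tool_pos']))
im=snap('wrist','w5'); t=snap('top','t5')
for d in finder.regions_of('wrist','wing')[:2]:
    ys,xs=np.nonzero(d['mask']); rr=cv2.minAreaRect(np.c_[xs,ys].astype(np.float32)); print('w',d['score'],rr)
    b=cv2.boxPoints(rr); print([wt(unproj('wrist',p,.12,s)) for p in b])
for d in finder.regions_of('top','wing')[:2]:
    ys,xs=np.nonzero(d['mask']); rr=cv2.minAreaRect(np.c_[xs,ys].astype(np.float32)); print('t',d['score'],rr)
cv2.imwrite('pics/wt5.png',np.hstack([cv2.resize(im,(480,360)),cv2.resize(t[180:360,170:330],(320,360))])[:,:,::-1])
E
```

```text
t 18.85 [0.6005 0.0121 0.3923] psi -167.0 tz [ 0.0058  0.0004 -1.    ] F [ 0.3632  0.3268 -0.5976] op 0.398 q [ 0.3846  0.8076 -0.91    1.6384  0.7172  1.0551  1.0533]
trap [  0.0623 -64.6736 392.2768]
w 0.61 ((318.5, 235.0), (58.0, 17.0), 90.0)
[array([-23.0457, -70.459 , 120.    ]), array([-23.0982, -57.8245, 120.    ]), array([ 22.4121, -57.2974, 120.    ]), array([ 22.4679, -70.5197, 120.    ])]
```

View pics/wt5.png

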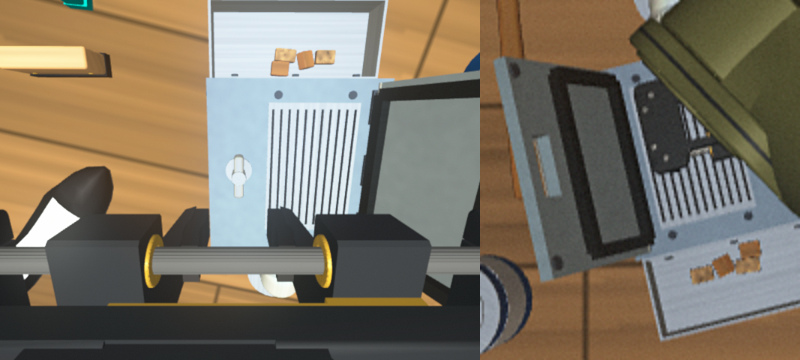

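The wrist crop shows the wing at (238,175), lying along the trap's x. The chips are in the tray and the scraper is standing on the bench. Next I'll go round behind the cover.

Emit:
{"api": "play_rows", "payload": {
  "rows": [
    [0,0,0,-0.035,0,0,9],
    [0,0,0,-0.035,0,0,9],
    [0,0,0,0,0,0,9],
    [0,0,0,0,0,0,9],
    [0,0,0,0,0,0,9],
    [0,0,0,0,0,0,9],
    [0,0,0,0,0,0,9],
    [0,0,0,0,0,0,9]
  ]
}}

```text
clock: 20.05
tool_pos: [0.5997, 0.0112, 0.4568]
eef_rot: [0.494, 0.869, -0.001, -0.001]
contact_force: [0.2, -0.2, 0.2]
opening: 0.004
finger_force: 0.0
```

Emit:
{"api": "play_rows", "payload": {
  "rows": [
    [0,0,0,0,0,0,9],
    [0,0,0,0,0,0,9.2],
    [0,0.048,-0.0124,0,0,0,0],
    [0,0.048,-0.0124,0,0,0,0],
    [0,0.048,-0.0124,0,0,0,0],
    [0,0.048,-0.0124,0,0,0,0],
    [0,0.048,-0.0124,0,0,0,0],
    [0,0,0,0,0,0,0]
  ]
}}

```text
clock: 21.05
tool_pos: [0.4835, 0.2356, 0.4577]
eef_rot: [0.62, 0.784, -0.001, -0.002]
contact_force: [-0.2, -0.1, 1.2]
opening: 0.005
finger_force: 0.0
```

```bash
python3 - <<'E'
from h import *
s=info(); print('trap',wt(s['tool_pos']))
for cam in('top','side'):
  cams.snapshot(cam)
  for l in ('slot','cover_edge'):
   for d in finder.spot_in(cam,l)[:2]: print(cam,l,round(d['score'],2),wt(toW(cam,np.array(d['at']))))
E
```

```text
t 21.05 [0.4835 0.2356 0.4577] psi 103.35 tz [-0.0033  0.0011 -1.    ] F [-0.1596 -0.0572  1.1838] op 0.005 q [-0.2008  0.5473 -0.5461  1.7485  0.3369  0.9427 -0.65  ]
trap [-64.7233 179.1537 457.7161]
top slot 0.95 [ -3.4118 111.7174 205.5991]
top slot 0.74 [-137.5405   -3.5826   15.9698]
top cover_edge 0.62 [ -0.1739 111.7151 201.9858]
side slot 0.8 [ -0.3186 122.0179 190.7221]
side cover_edge 0.79 [  1.4951 122.0607 191.6701]
```

Emit:
{"api": "play_rows", "payload": {
  "rows": [
    [0,0,0,0.03,0,0,0],
    [0,0,0,0.027,0,0,0],
    [0,-0.012,0,0,0,0,0],
    [0,-0.013,0,0,0,0,0],
    [0,-0.013,0,-0.003,0,0,0],
    [0,-0.013,0,-0.003,0,0,0],
    [0,-0.013,0,-0.003,0,0,0],
    [0,-0.012,0,-0.002,0,0,0]
  ]
}}

```text
clock: 22.35
tool_pos: [0.5034, 0.1565, 0.4129]
eef_rot: [0.624, 0.782, 0.0, 0.0]
contact_force: [-0.6, 2.5, -1.8]
opening: 0.004
finger_force: 1.0
```

Emit:
{"api": "play_rows", "payload": {
  "rows": [
    [0,-0.012,0,-0.002,0,0,0],
    [0,-0.011,0,-0.001,0,0,0],
    [0,-0.017,0,0.001,0,0,0],
    [0,-0.016,0,0.003,0,0,0],
    [0,-0.016,0,0.006,0,0,0],
    [0,-0.015,0,0.008,0,0,0],
    [0,-0.015,0,0.009,0,0,0],
    [0,-0.014,0,0.009,0,0,0]
  ]
}}

```text
clock: 23.35
tool_pos: [0.5291, 0.0435, 0.3789]
eef_rot: [0.623, 0.782, -0.0, -0.0]
contact_force: [-0.5, 1.5, -0.4]
opening: 0.008
finger_force: 0.5
```

```bash
python3 - <<'E'
from h import *
s=info(); print('trap tip',wt(s['tool_pos'])-[0,0,166])
b=snap('side','s6'); cams.snapshot('top')
for l in ('slot','cover_edge'):
   for d in finder.spot_in('side',l)[:2]: print(l,round(d['score'],2),wt(toW('side',np.array(d['at']))))
cv2.imwrite('pics/s6c.png',cv2.resize(b[150:360,180:440],(780,600))[:,:,::-1])
E
```

```text
t 23.35 [0.5291 0.0435 0.3789] psi 102.86 tz [-0.0003 -0.0002 -1.    ] F [-0.4702  1.5087 -0.4086] op 0.008 q [ 0.1414  0.6381 -0.5074  1.8677  0.4394  0.7486 -0.386 ]
trap tip [-62.6614 -18.2993 212.894 ]
slot 0.8 [ -2.2281  33.6025 152.8136]
slot 0.36 [-28.1658  43.0304  84.7307]
cover_edge 0.67 [  0.5757  28.5252 154.9997]
cover_edge 0.43 [ -11.7584 -440.6391   49.1354]
```

View pics/s6c.png

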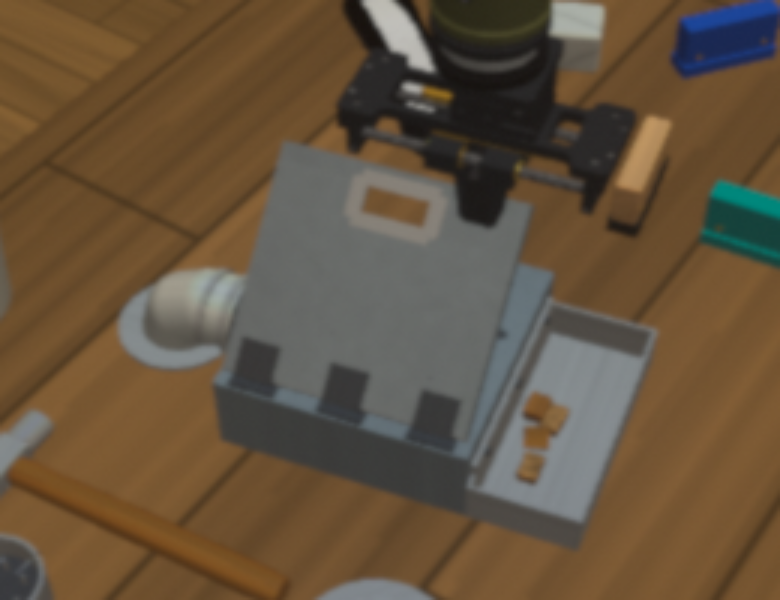

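The side crop shows the cover about 45° down, with the fingertips on its outer face beside the slot at (480,210). It is tracking as planned.

Emit:
{"api": "play_rows", "payload": {
  "rows": [
    [0,-0.013,0,0.011,0,0,0],
    [0,-0.012,0,0.012,0,0,0],
    [0,-0.011,0,0.014,0,0,0],
    [0,-0.009,0,0.014,0,0,0],
    [0,-0.005,0,0.012,0,0,0],
    [0,-0.005,0,0.012,0,0,0],
    [0,-0.003,0,0.011,0,0,0],
    [0,-0.003,0,0.006,0,0,0]
  ]
}}

```text
clock: 24.55
tool_pos: [0.5424, -0.0148, 0.287]
eef_rot: [0.623, 0.782, -0.0, -0.0]
contact_force: [0.0, 0.3, 0.7]
opening: 0.005
finger_force: 0.2
```

```bash
python3 - <<'E'
from h import *
s=info(); print('trap tip',wt(s['tool_pos'])-[0,0,166])
E
```

```text
t 24.55 [ 0.5424 -0.0148  0.287 ] psi 102.89 tz [-0.0006  0.0001 -1.    ] F [0.0123 0.2526 0.6656] op 0.005 q [ 0.1899  0.784  -0.4161  1.9093  0.561   0.5658 -0.3763]
trap tip [-62.5346 -78.1407 120.9732]
```

Emit:
{"api": "play_rows", "payload": {
  "rows": [
    [0,-0.001,0,0.006,0,0,0],
    [0,-0.001,0,0.006,0,0,0],
    [0,0,0,0.004,0,0,0],
    [0,0,0,0.003,0,0,0],
    [0,0,0,0,0,0,0]
  ]
}}

```text
clock: 25.18
tool_pos: [0.5431, -0.0173, 0.2689]
eef_rot: [0.624, 0.782, -0.0, 0.001]
contact_force: [-0.4, -2.0, 2.9]
opening: 0.006
finger_force: 1.4
```

Emit:
{"api": "play_rows", "payload": {
  "rows": [
    [0,0,0,0.003,0,0,0],
    [0,0,0,0.002,0,0,0],
    [0,0,0,0.001,0,0,0],
    [0,0,0,0,0,0,0]
  ]
}}

```text
clock: 25.68
tool_pos: [0.5431, -0.0177, 0.2636]
eef_rot: [0.624, 0.782, -0.0, 0.001]
contact_force: [-1.0, -3.2, 9.0]
opening: 0.004
finger_force: 4.5
```

Emit:
{"api": "play_rows", "payload": {
  "rows": [
    [0,0,0,0.002,0,0,0],
    [0,0,0,0.001,0,0,0],
    [0,0,0,0,0,0,0],
    [0,0,0,0,0,0,0]
  ]
}}

```text
clock: 26.18
tool_pos: [0.5431, -0.0177, 0.2614]
eef_rot: [0.624, 0.782, -0.0, 0.001]
contact_force: [-3.2, -3.0, 16.8]
opening: 0.006
finger_force: 8.5
```

Emit:
{"api": "play_rows", "payload": {
  "rows": [
    [0,0,0,0.001,0,0,0],
    [0,0,0,0,0,0,0],
    [0,0,0,0,0,0,0]
  ]
}}

```text
clock: 26.55
tool_pos: [0.543, -0.0176, 0.2613]
eef_rot: [0.624, 0.782, -0.0, 0.002]
contact_force: [-5.1, -3.3, 25.4]
opening: 0.004
finger_force: 12.7
```

Emit:
{"api": "play_rows", "payload": {
  "rows": [
    [0,0,0,0,0,0,0],
    [0,0,0,0,0,0,0],
    [0,0,0,0,0,0,0],
    [0,0,0,0,0,0,0],
    [0,0,0,0,0,0,0],
    [0,0,0,0,0,0,0],
    [0,0,0,0,0,0,0],
    [0,0,0,0,0,0,0]
  ]
}}

```text
clock: 27.55
tool_pos: [0.543, -0.0176, 0.2613]
eef_rot: [0.624, 0.782, -0.0, 0.002]
contact_force: [-5.6, -3.5, 25.1]
opening: 0.003
finger_force: 12.7
```

```bash
python3 - <<'E'
from h import *
s=info(); print('trap tip',wt(s['tool_pos'])-[0,0,166])
b=snap('side','s7')
cv2.imwrite('pics/s7c.png',cv2.resize(b[110:360,180:480],(720,600))[:,:,::-1])
E
```

```text
t 27.55 [ 0.543  -0.0176  0.2613] psi 102.82 tz [ 0.0021 -0.0029 -1.    ] F [-5.637  -3.5446 25.1214] op 0.003 q [ 0.1704  0.823  -0.3771  1.9222  0.5967  0.5072 -0.4043]
trap tip [-62.5576 -80.9622  95.3225]
```

View pics/s7c.png

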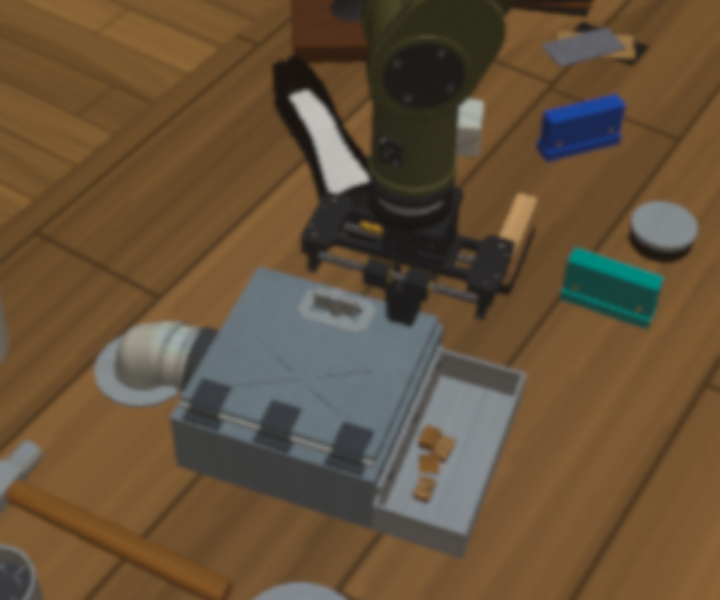

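The side crop shows the cover flat and shut, with the wing in the slot at (337,305), the fingertips pressing at (403,305), and the chips in the tray. The push is steady at 25 N and the tip stands at z 95 mm, so I'm handing in.

```bash
python3 -c "
from plant import r
print(r.finish_job())"
```

```text
the job is handed in; nothing more can be done
None
```

The job is handed in at about 27.6 s: all four chips are in the catch tray, the scraper is standing on the bench, the wing is lined up with the slot, and the cover is held fully home near its free edge at about 25 N with the button unlocked.

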